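Open the craft screw press and load the block

TASK

Crank the handwheel of the small bench press counter-clockwise (seen from above) by its handle, letting your hand rise with the screw, until the screw comes up against its stop and the press is fully open. Then lay the beech block flat on the press bed, squarely end-on, and slide it in under the raised plate until its end butts against the fence at the back; let go and leave it there. The press only stands loose on the counter, so do not strain the wheel against the stop and do not drag, twist or lift the press, and leave the other things where they are.

Things in the scene. Friction and masses are not known exactly. Their poses are not given: they have to be found in the camera images.
- press: Small grey two-column screw press, 3.7 kg, loose on feet: pushed at wheel height it tips or slides from about 12 N. Origin: counter level under the screw axis; z up, x from open front to back, y left. Bed 100 mm wide, x -155 to 55 mm, top z 24 mm; foot x -30 to 80, 196 mm wide. Columns 18 mm at x 0, y -57 and 57 mm. Crosshead 44 (x) by 140 mm (y), z 105 to 129 mm.
- fence (a point): Foot of the fence across the back of the bed, at the middle of its front face: 35 mm behind the screw axis, 24 mm above the counter. The fence is 80 mm wide and 22 mm high; the block's end goes against it.
- plate (a point): Centre of the underside of the pressing plate, 60 mm (press x) by 76 mm (press y), on the screw axis, 125 mm below the wheel's origin. It does not turn but rises with the screw. Fully open, the gap over the bed is a little more than the block's height; at the start it is too low for the block.
- wheel: Round handwheel on top of the screw, 110 mm across, rim 14 mm high, closed between hub and rim. Origin: centre, mid-height of the rim; z up, x towards its handle. 165 to 170 mm above the counter at the start. Turned counter-clockwise from above it rises 2 mm per radian (12.6 mm per turn) with the screw; stays where left; takes about 0.06 Nm. One to two turns on, the screw's sleeve meets the crosshead: the stop, to be felt.
- handle (a point): Mid-height of the upright revolving handle on the wheel, 43 mm from the wheel's centre and 27 mm above its origin. The handle is a black round grip 20 mm in diameter, 36 mm tall (18 mm above and below this point), that spins freely on its pin, so the hand can go round with it without turning.
- front_edge (a point): Middle of the press bed's front edge, on its top face (155 mm in front of the screw axis, 24 mm above the counter).
- block: Plain beech block, 140 mm long (x), 50 mm wide (y), 33 mm high, about 0.16 kg, lying on the counter to the right of the press (smaller y). Origin: centre of its underside; z up. Both ends are alike. Resting against the fence its origin is 35 mm in front of the screw axis (press x = -35 mm), 24 mm above the counter.
- spool: Bystander: wooden thread spool, 36 mm wide, 42 mm high, standing; origin under its centre.
- jar: Bystander: small lidded glass jar, 48 mm wide, 48 mm high; origin under its centre.
- mug: Bystander: white ceramic mug, 80 mm wide plus handle, 90 mm high; origin under its centre.
- punch: Bystander: plastic craft punch, 60 x 42 mm, 35 mm high; origin under its centre.
- tape: Bystander: roll of paper tape lying flat, 60 mm wide, 24 mm high; origin under its centre.
- offcut: Bystander: thin square wood offcut, 50 x 50 x 16 mm; origin under its centre.
Things that resemble listed ones, but are neither listed nor needed, are in the scene too. Of the things shaped like the block, the beech one is meant.

How it is judged:
By the outcome, as a careful person would: the job done as asked, in the order asked, and still so for the second after the job is handed in, with the robot touching nothing.
It also fails if it takes over 72 s, if anything falls off the work surface, if the arm or the gripper's body presses on something with over 40 N, if the wrist force passes 120 N, or if a joint passes its speed limit or range.

ROBOT

A 6-joint arm with a two-finger parallel gripper is mounted at the origin on the work surface. World frame = base frame: x ahead of the robot, y to its left, z up, the work surface at z = 0. Lengths are in m, angles in degrees, forces in N, time in s.
With the tool pointing down it reaches from about 0.4 to 0.825 m from the base axis. Payload 7 kg.
Tool frame: the origin (TCP) lies midway between the tips of the shut fingers; the grasp point (between the pads) lies 19 mm behind it; z points along the fingers, y is the direction in which the jaws open and shut (so a half turn about z gives the same grasp; the last joint's range is limited). The gripper opens to 88 mm and grips with 3 to 60 N. Pads are 19 mm wide; open, the fingers measure 130 mm over their backs; the gripper's body (78 mm by 193 mm) begins 47 mm behind the grasp point.
Start: joints at [-47.894, 20.546, 0.682, 0, -70.136, -16.507], TCP at [0.292, -0.609, 0.187] pointing down, gripper open.
Joint ranges: [-176.03, 176.03], [-82.01, 121.73], [-58.28, 71.71], [-173.87, 95.51], [-174.79, -0.11], [-173.66, 173.66]. Speed limits (degrees/s): [136.94, 136.94, 172.46, 180, 180, 180].

INTERFACE

Orientations are given as a 3x3 rotation matrix whose columns are the frame's x, y, z axes.
In Python, from rig import robot gives the robot as it stands. Calls block until the motion is done:
- robot.goto(position, orientation): joint-space move of the TCP to a pose.
- robot.servo_line(position, ori=None, speed=0.15): straight line of the TCP; ori=None keeps the orientation; speed is the mean speed in m/s.
- robot.movej(angles): joint-space move.
- robot.move_gripper(opening): opening from 0.0 (shut) to 1.0 (fully open); the grip force is fixed at half the most; returns when the fingers have stopped.
- robot.dwell(seconds).
- robot.ik(position, orientation): joint angles nearest the present ones, or None.
- robot.grab_frame(name): name is "scene" or "top" or "wrist"; returns (picture, depth): 480x640x3 uint8, red, green, blue; 480x640 float32, m along the optical axis (not along the pixel's ray), 0 where there is no reading.
- robot.camera_info(name): a dict with "vfov" (degrees; the focal length in pixels is half the picture's height over the tangent of half this angle, whatever the lens; pixels are square), "cx", "cy" (the principal point, pixels), "k1" (the pictures are not rectified: a ray, as slopes to the right and down, at radius r is drawn at 1 + k1 r^2 times it, then the intrinsics apply), "view" (4x4, takes a point from world to camera coordinates); the wrist camera has in their place "T_tool_cam" (4x4, takes a point from camera to tool coordinates, whose origin is the TCP and whose axes are the flange's). Camera axes: x right, y down, z forward; pixel columns grow to the right and rows downward; lengths in m; the calibration is good to about 2 mm. A picture is of the moment at which its call begins: read the wrist's pose just before it. camera_info takes no time and is no camera call.
A pose or a line that the arm cannot do raises robot.Unreachable and nothing moves.
- robot.job_done(): hands the job in, once; it reports no verdict.
Readings, each from a call of its own:
- robot.read_t(): time.
- robot.read_qpos(): joint angles.
- robot.read_qvel(): joint speeds.
- robot.read_effort(): joint torques, N m.
- robot.read_position(): TCP position.
- robot.read_tcp_rot(): TCP orientation.
- robot.read_force(): force on the tool from outside, world axes, zero at the start.
- robot.read_ft_torque(): the same for the moment, N m.
- robot.read_grip_width(): opening from 0.0 (shut) to 1.0 (fully open).
Only numpy, scipy, OpenCV 4.12 (cv2) and the standard library are available. Lean on these libraries where they do the work, as an engineer would, in place of code of your own. Each camera call takes 0.05 s, during which the arm holds its last target.

## Working session

There is one attempt and no reset: what is moved stays moved. The work goes in short steps, each a Python script; the robot and the scene stay as the last script left them, time stands still between calls to the robot, and variables do not carry over. Pictures are saved under pics/ and viewed, and the job is handed in when it is done.

```bash
ls; mkdir -p pics
python3 - <<'E'
from rig import robot
import cv2
print(robot.read_t(),robot.read_position(),robot.read_force(),robot.read_grip_width())
for n in ["scene","top","wrist"]:
    p,d=robot.grab_frame(n); cv2.imwrite(f"pics/{n}0.png",p[:,:,::-1])
    print(n,robot.camera_info(n),d.min(),d.max())
print(robot.read_tcp_rot())
E
```

```text
pics
0.0 [ 0.29137221 -0.60825842  0.18653367] [-0.30294121  0.21667474  1.0245121 ] 0.9986183955098556
scene {'vfov': 53.282512113182776, 'cx': 326.9123053107006, 'cy': 240.56171870250117, 'k1': -0.08508033835482696, 'view': array([[ 0.04820483,  0.9987509 ,  0.01315019,  0.01207241],
       [ 0.86421388, -0.03510307, -0.50189854, -0.31531771],
       [-0.50081   ,  0.03555851, -0.86482653,  1.35215772],
       [ 0.        ,  0.        ,  0.        ,  1.        ]])} 0.0 2.9922774
top {'vfov': 49.75144417698162, 'cx': 318.0436585314891, 'cy': 233.3410191210789, 'k1': -0.14148712899870927, 'view': array([[-0.02072587, -0.99978233,  0.00239382, -0.02248873],
       [-0.99144859,  0.02024443, -0.12891803,  0.43803236],
       [ 0.12884151, -0.00504529, -0.99165236,  1.52760807],
       [ 0.        ,  0.        ,  0.        ,  1.        ]])} 0.0 2.5279868
wrist {'vfov': 63.378441644665806, 'cx': 323.07853705890216, 'cy': 242.14953405362525, 'k1': -0.0270130384305054, 'T_tool_cam': array([[ 5.48217982e-05, -9.56447374e-01, -2.91904809e-01,
         7.82227218e-02],
       [ 9.99998372e-01,  5.78920376e-04, -1.70906799e-03,
        -3.55731066e-05],
       [ 1.80362323e-03, -2.91904240e-01,  9.56445849e-01,
        -1.96208205e-01],
       [ 0.00000000e+00,  0.00000000e+00,  0.00000000e+00,
         1.00000000e+00]])} 0.0 0.9406671
[[-9.01875794e-01 -4.31994903e-01 -6.74732741e-04]
 [-4.31995405e-01  9.01875170e-01  1.07160942e-03]
 [ 1.45594899e-04  1.25794004e-03 -9.99999198e-01]]
```

View pics/scene0.png

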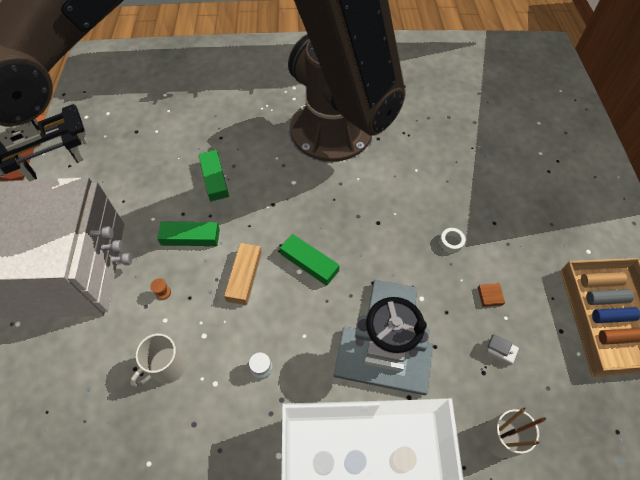

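View pics/top0.png

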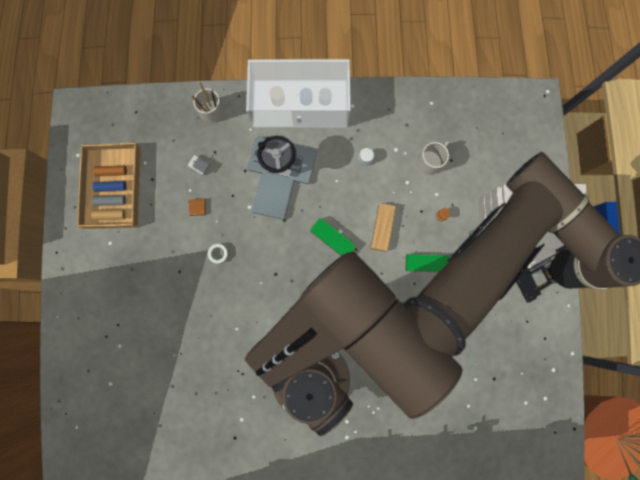

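View pics/wrist0.png

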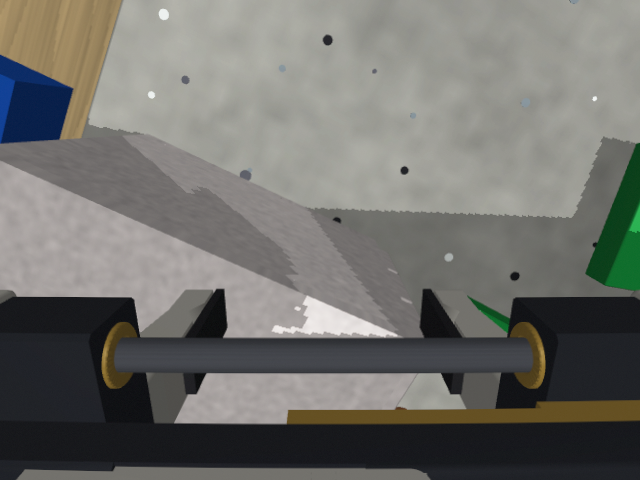

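The scene view shows the press at about (395,325), with its bed pointing toward the robot, and its handle at about (420,325). The beech block is at (243,273). I'll zoom in on these.

```bash
cat > h.py <<'E'
from rig import robot
import numpy as np, cv2
def intr(ci):
    f=240/np.tan(np.radians(ci['vfov']/2))
    return np.array([[f,0,ci['cx']],[0,f,ci['cy']],[0,0,1]]),np.array([ci['k1'],0,0,0,0.])
def c2w(name,pos=None,R=None):
    ci=robot.camera_info(name)
    if name=='wrist':
        T=np.eye(4);T[:3,:3]=R;T[:3,3]=pos
        return T@ci['T_tool_cam']
    return np.linalg.inv(ci['view'])
def rays(name,uv,M):
    K,D=intr(robot.camera_info(name))
    n=cv2.undistortPoints(np.array(uv,float).reshape(-1,1,2),K,D).reshape(-1,2)
    d=np.c_[n,np.ones(len(n))]
    return M[:3,3],d@M[:3,:3].T
def onplane(name,uv,z,M=None):
    if M is None:M=c2w(name)
    o,d=rays(name,uv,M)
    return o+d*((z-o[2])/d[:,2])[:,None]
def cloud(name,depth,M=None):
    if M is None:M=c2w(name)
    v,u=np.mgrid[:480,:640]
    o,d=rays(name,np.c_[u.ravel(),v.ravel()],M)
    return (o+d*depth.reshape(-1,1)).reshape(480,640,3)
def proj(name,P,M=None):
    if M is None:M=c2w(name)
    K,D=intr(robot.camera_info(name)); V=np.linalg.inv(M)
    return cv2.projectPoints(np.array(P,float).reshape(-1,1,3),cv2.Rodrigues(V[:3,:3])[0],V[:3,3],K,D)[0].reshape(-1,2)
E
python3 - <<'E'
from h import *
p,d=robot.grab_frame("scene"); np.savez("s0.npz",p=p,d=d)
c=p[270:410,320:450]; cv2.imwrite("pics/crop1.png",cv2.resize(c,None,fx=5,fy=5,interpolation=cv2.INTER_CUBIC)[:600,:,::-1])
X=cloud("scene",d)
# block
hsv=cv2.cvtColor(p,cv2.COLOR_RGB2HSV)
m=cv2.inRange(hsv,(8,80,120),(25,255,255)); m[:, :200]=0;m[:,290:]=0;m[:220]=0;m[320:]=0
P=X[(m>0)&(d>0)]; print(len(P),P.min(0),P.max(0),np.median(P,0))
T=P[np.abs(P[:,2]-.033)<.005]; r=cv2.minAreaRect((T[:,:2]*1000).astype(np.float32)); print(r)
# press heights
sub=X[280:395,330:445].reshape(-1,3); z=sub[:,2]
h,e=np.histogram(z,bins=np.arange(-.01,.25,.004)); 
print([(round(a,3),int(b)) for a,b in zip(e,h) if b>15])
E
```

```text
1342 [ 0.36572108 -0.27102465 -0.00302862] [ 0.52561228 -0.18870605  0.03906339] [ 0.4563962  -0.22572911  0.03270267]
((452.1439208984375, -227.42605590820312), (51.67700958251953, 141.4445343017578), 77.2428207397461)
[(np.float64(-0.006), 820), (np.float64(-0.002), 3822), (np.float64(0.002), 741), (np.float64(0.006), 25), (np.float64(0.01), 42), (np.float64(0.014), 48), (np.float64(0.018), 599), (np.float64(0.022), 2794), (np.float64(0.026), 504), (np.float64(0.03), 37), (np.float64(0.034), 30), (np.float64(0.038), 39), (np.float64(0.042), 134), (np.float64(0.046), 136), (np.float64(0.05), 188), (np.float64(0.054), 134), (np.float64(0.11), 20), (np.float64(0.114), 21), (np.float64(0.118), 18), (np.float64(0.122), 46), (np.float64(0.126), 153), (np.float64(0.13), 74), (np.float64(0.134), 99), (np.float64(0.162), 16), (np.float64(0.166), 804), (np.float64(0.17), 1295), (np.float64(0.174), 293), (np.float64(0.178), 44), (np.float64(0.182), 25), (np.float64(0.202), 16), (np.float64(0.206), 39), (np.float64(0.21), 36)]
```

View pics/crop1.png

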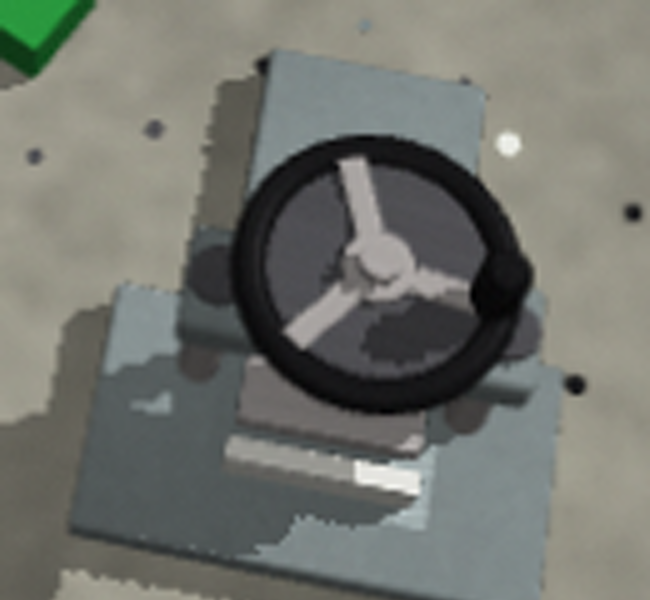

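Run:
```python
from h import *
s=np.load("s0.npz");p,d=s['p'],s['d']
X=cloud("scene",d)
def c(l): return [(320+u/5.-.4,270+v/5.-.4) for u,v in l]
a=onplane("scene",c([(275,50),(487,90),(250,180),(478,175)]),.024); print("bed corners",a)
e=a[1]-a[0]; print("width",np.linalg.norm(e),"yaw",np.degrees(np.arctan2(e[1],e[0]))-90)
e=a[2]-a[0]; print("side yaw",np.degrees(np.arctan2(e[1],e[0])))
f=onplane("scene",c([(118,285),(560,370),(72,530)]),.024); print("foot",f, [X[int(v),int(u)] for u,v in c([(130,300),(545,380),(90,515)])])
e=f[1]-f[0]; print("width",np.linalg.norm(e),"yaw",np.degrees(np.arctan2(e[1],e[0]))-90)
sub=X[280:395,330:445]; m=(sub[...,2]>.16)&(sub[...,2]<.185)
P=sub[m]; print(P.min(0),P.max(0),(P.min(0)+P.max(0))/2,len(P))
q=cv2.fitEllipse
mm=np.zeros(d.shape,np.uint8);mm[280:395,330:445]=(X[280:395,330:445,2]>.155)
cs,_=cv2.findContours(mm,cv2.RETR_EXTERNAL,cv2.CHAIN_APPROX_NONE); cc=max(cs,key=cv2.contourArea)
print(cv2.fitEllipse(cc))
w=onplane("scene",cc.reshape(-1,2),.174); print(cv2.minEnclosingCircle((w[:,:2]*1000).astype(np.float32)), cv2.fitEllipse((w[:,:2]*1000).astype(np.float32)))
H=sub[(sub[...,2]>.195)&(sub[...,2]<.23)]; print("handle",H.mean(0),H.min(0),H.max(0),len(H))
print("rimz",np.median(sub[(sub[...,2]>.16)&(sub[...,2]<.19)][:,2]))
# handle by ray
print(onplane("scene",c([(505,280)]),.212))
# other objects nearby
```

```text
bed corners [[0.48494718 0.07324565 0.024     ]
 [0.50923524 0.16787838 0.024     ]
 [0.54802767 0.05596555 0.024     ]
 [0.55035347 0.15803306 0.024     ]]
width 0.09769986622352482 yaw -14.394608795344993
side yaw -15.319626815496248
foot [[ 0.5942716  -0.00575194  0.024     ]
 [ 0.64157923  0.18118294  0.024     ]
 [ 0.69976656 -0.03154246  0.024     ]] [array([ 0.59981746, -0.00219816,  0.02378006]), array([0.64454437, 0.17271359, 0.02493926]), array([ 0.69201469, -0.02482659,  0.02188475])]
width 0.1928280575135729 yaw -14.201682952080048
[0.59140958 0.02646032 0.16420117] [0.699388   0.13497295 0.18432388] [0.64539879 0.08071663 0.17426252] 2475
((394.9823913574219, 324.55255126953125), (54.27857208251953, 59.521446228027344), 111.02960205078125)
((647.9210205078125, 81.87107849121094), 56.479698181152344) ((647.1802978515625, 80.42520904541016), (107.21211242675781, 109.18463134765625), 3.8341574668884277)
handle [0.66440085 0.11933297 0.20727674] [0.65323976 0.1109926  0.19516867] [0.67117611 0.13043648 0.21349867] 108
rimz 0.17118259675352931
[[0.66646075 0.11851086 0.212     ]]
```

```bash
cat >> h.py <<'E'
def Rdown(a):
    a=np.radians(a); y=np.array([np.cos(a),np.sin(a),0]); z=np.array([0,0,-1.]); return np.c_[np.cross(y,z),y,z]
E
python3 - <<'E'
from h import *
s=np.load("s0.npz");p,d=s['p'],s['d']
X=cloud("scene",d)
u,v=proj("scene",[[.646,.081,.18]])[0]; print("hub",X[int(v)-2:int(v)+3,int(u)-2:int(u)+3,2].round(3))
hsv=cv2.cvtColor(p,cv2.COLOR_RGB2HSV); g=cv2.inRange(hsv,(45,100,40),(75,255,255))
n,l,st,ce=cv2.connectedComponentsWithStats(g)
for i in range(1,n):
    if st[i,4]<100: continue
    P=X[(l==i)&(d>0)]; print(st[i],cv2.minAreaRect((P[:,:2]*1000).astype(np.float32)),np.percentile(P[:,2],98))
    if st[i,0]>270: print(cv2.boxPoints(cv2.minAreaRect((P[:,:2]*1000).astype(np.float32))))
for pos in ([.666,.1185,.30],[.666,.1185,.2]): print(robot.ik(pos,Rdown(152)))
print(robot.ik([.423,-.221,.02],Rdown(77.2)),robot.ik([.423,-.221,.15],Rdown(77.2)),robot.ik([.54,.11,.05],Rdown(75.6)))
# what's tall around the press within .12
m=(X[...,2]>.2)&(np.hypot(X[...,0]-.65,X[...,1]-.08)<.3)&(d>0); P=X[m]; print(P.min(0),P.max(0),len(P))
E
```

```text
hub [[0.18  0.183 0.183 0.18  0.182]
 [0.182 0.182 0.181 0.181 0.182]
 [0.18  0.182 0.181 0.18  0.181]
 [0.182 0.181 0.181 0.183 0.18 ]
 [0.182 0.184 0.181 0.181 0.182]]
[199 150  30  51 944] ((149.90203857421875, -322.3112487792969), (170.82289123535156, 50.43386459350586), 15.394673347473145) 0.03700618820019412
[ 157  222   63   24 1418] ((341.3390197753906, -364.969482421875), (142.21510314941406, 52.34566879272461), 87.68677520751953) 0.036944047587997866
[ 280  234   59   51 1428] ((422.5234069824219, -76.02284240722656), (140.36328125, 51.56494903564453), 50.729820251464844) 0.036660894806953066
[[ 358.13995   -114.03561  ]
 [ 398.06      -146.67508  ]
 [ 486.90686    -38.01008  ]
 [ 446.98682     -5.3706055]]
[ 26.56022575  18.22482483  11.65022231   0.         -83.42539747
 -54.56022575]
[ 26.56022575  20.29432968   1.94918872   0.         -71.65485904
 -54.56022575]
[ -3.88921791  12.62769997 -36.15118828   0.         -41.22111176
 -98.91078209] [ -3.88921791   3.40727759 -26.64918578   0.         -59.94353663
 -98.91078209] [  31.88116608   16.47688925  -25.24844676    0.          -48.27466399
 -136.28116608]
[0.65323976 0.1115292  0.2001744 ] [0.67117611 0.13043648 0.21349867] 95
```

Run:
```python
from h import *
robot.move_gripper(0.5)
robot.goto([.60,.02,.33],Rdown(152))
robot.dwell(.2)
pos,R=robot.read_position(),robot.read_tcp_rot()
p,d=robot.grab_frame("wrist"); np.savez("w1.npz",p=p,d=d,pos=pos,R=R)
cv2.imwrite("pics/w1.png",p[:,:,::-1])
print(robot.read_t(),pos,robot.read_force())
M=c2w("wrist",pos,R)
print(proj("wrist",[[.666,.1185,.212],[.646,.081,.174],[.497,.1206,.024]],M))
```

```text
3.8833 [0.60003187 0.01946251 0.32984444] [-0.24023876  0.39893048 -0.9073192 ]
[[311.5121371  347.33566942]
 [312.26294721 288.24031709]
 [428.2291101  218.10241164]]
```

View pics/w1.png

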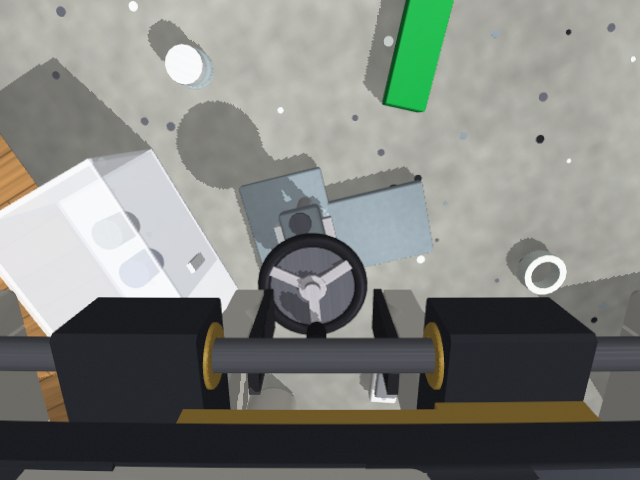

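Run:
```python
from h import *
R=Rdown(152)
robot.servo_line([.666,.1185,.26],R,speed=.2)
robot.dwell(.1)
f0=np.mean([robot.read_force() for _ in range(5)],0); print(f0, [robot.read_force()-f0 for _ in range(2)])
robot.servo_line([.666,.1185,.185],R,speed=.1)
print(robot.read_t(),robot.read_force()-f0,robot.read_position())
robot.move_gripper(0.24)
print(robot.read_grip_width()*88,robot.read_force()-f0,robot.read_t())
robot.move_gripper(0.0)
print(robot.read_grip_width()*88,robot.read_force()-f0,robot.read_t())
robot.dwell(.1); print(robot.read_force()-f0)
np.save("f0.npy",f0)
p,d=robot.grab_frame("scene");cv2.imwrite("pics/s1.png",p[200:420,250:500,::-1])
```

```text
[ 0.38053328 -0.11254174 -0.03568929] [array([ 0.00000000e+00, -1.38777878e-17,  0.00000000e+00]), array([ 0.00000000e+00, -1.38777878e-17,  0.00000000e+00])]
5.725 [0.45901652 0.87639169 0.47479806] [0.66648385 0.11856829 0.18577309]
21.1188409910626 [-1.0525251   0.89447764 -0.05674112] 6.3583
0.24262649977819575 [-1.05413058  0.86280063  0.0828241 ] 6.95
[-0.24751232  0.02599533  0.15323497]
```

View pics/s1.png

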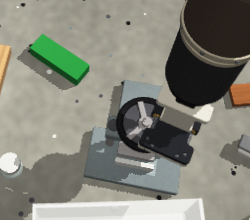

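Run:
```python
from h import *
p,d=robot.grab_frame("scene");np.savez("s2.npz",p=p,d=d);cv2.imwrite("pics/s2.png",cv2.resize(p[270:400,330:470,::-1],None,fx=4.5,fy=4.5,interpolation=cv2.INTER_CUBIC))
p,d=robot.grab_frame("wrist");np.savez("w2.npz",p=p,d=d);cv2.imwrite("pics/w2.png",p[:,:,::-1])
```

```text
(no output)
```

View pics/s2.png

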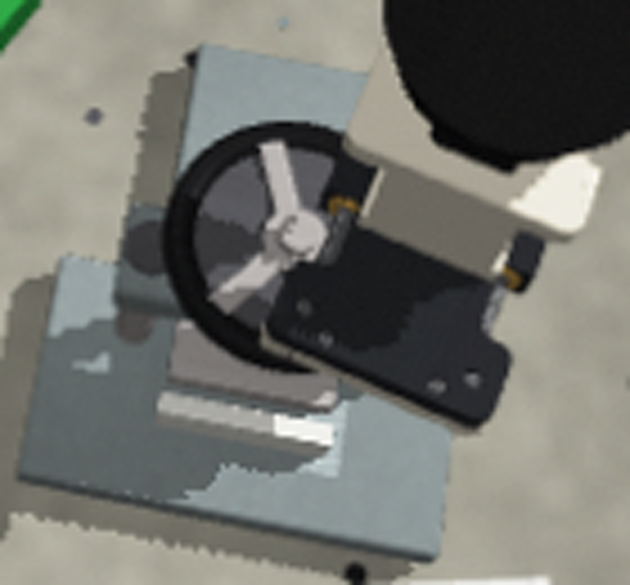

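View pics/w2.png

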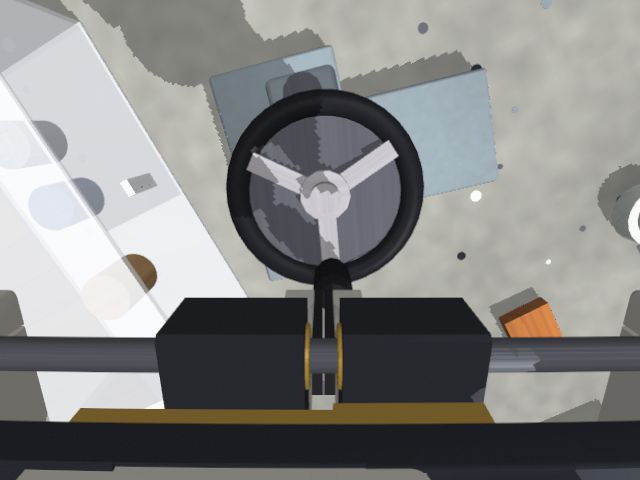

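Run:
```python
from h import *
w=np.load("w2.npz");p,d=w['p'],w['d']
pos,R=robot.read_position(),robot.read_tcp_rot();M=c2w("wrist",pos,R)
print(pos)
print("handle",onplane("wrist",[(332,272),(332,258)],.212,M))
print("wheel c",onplane("wrist",[(325,187)],.174,M))
print("tcp",proj("wrist",[pos,pos+[0,0,.03],[.666,.1185,.212],[.666,.1185,.176]],M))
X=cloud("wrist",d,M); print(X[255:300:6,332].round(3))
w=np.load("w1.npz");M=c2w("wrist",w['pos'],w['R']);X=cloud("wrist",w['d'],M); print(X[315:340:3,316].round(3)); print("wheelc1",onplane("wrist",[(312,288.5)],.174,M))
```

```text
[0.66600259 0.11848334 0.18497683]
handle [[0.65727367 0.10899578 0.212     ]
 [0.654074   0.10287822 0.212     ]]
wheel c [[0.64420654 0.07769273 0.174     ]]
tcp [[324.78057094 275.32975892]
 [325.00219786 299.20651062]
 [324.99837097 296.53311201]
 [324.74335222 269.41955004]]
[[0.659 0.114 0.171]
 [0.659 0.113 0.185]
 [0.659 0.113 0.194]
 [0.659 0.113 0.203]
 [0.66  0.114 0.207]
 [0.661 0.115 0.21 ]
 [0.659 0.112 0.226]
 [0.659 0.112 0.231]]
[[ 0.657  0.109  0.172]
 [ 0.659  0.113  0.171]
 [ 0.66   0.115  0.172]
 [ 0.659  0.113  0.184]
 [ 0.659  0.113  0.189]
 [ 0.659  0.113  0.195]
 [ 0.659  0.113  0.201]
 [ 0.659  0.114  0.205]
 [ 0.588 -0.009  0.446]]
wheelc1 [[0.64635983 0.08112099 0.174     ]]
```

Run:
```python
from h import *
p=np.load("w2.npz")['p']
c=p[240:330,270:390].astype(float)*2.2; cv2.imwrite("pics/w2c.png",cv2.resize(c.clip(0,255).astype(np.uint8)[:,:,::-1],None,fx=6,fy=6,interpolation=cv2.INTER_CUBIC))
```

```text
(no output)
```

View pics/w2c.png

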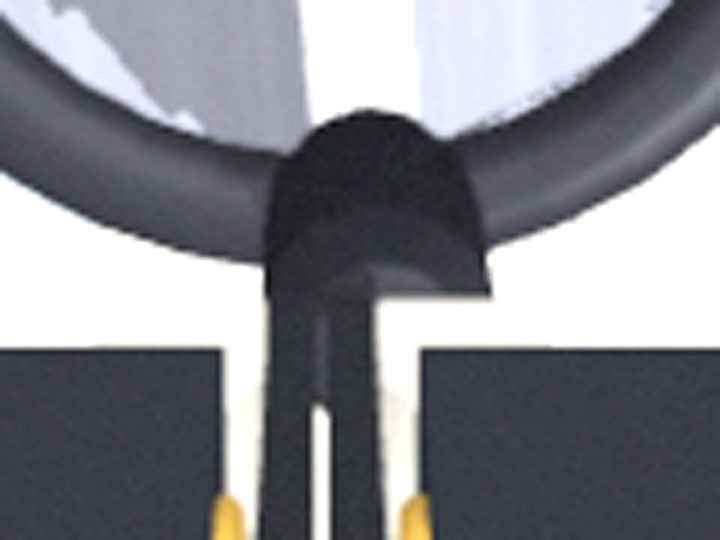

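Run:
```python
from h import *
w=np.load("w2.npz");p,d=w['p'],w['d']
pos,R=robot.read_position(),robot.read_tcp_rot();M=c2w("wrist",pos,R)
X=(cloud("wrist",d,M)-pos)@R   # tool coords
for c in (318,327,333,337,342,348):
    print(c,[(r,*(X[r,c]*1000).round().astype(int)) for r in range(268,312,4)])
print(robot.read_grip_width(),robot.read_qpos())
```

```text
318 [(268, np.int64(5), np.int64(-4), np.int64(-1)), (272, np.int64(5), np.int64(-4), np.int64(-7)), (276, np.int64(5), np.int64(-3), np.int64(-12)), (280, np.int64(4), np.int64(-3), np.int64(-17)), (284, np.int64(3), np.int64(-3), np.int64(-20)), (288, np.int64(2), np.int64(-3), np.int64(-21)), (292, np.int64(9), np.int64(-3), np.int64(-41)), (296, np.int64(8), np.int64(-3), np.int64(-44)), (300, np.int64(9), np.int64(-3), np.int64(-49)), (304, np.int64(9), np.int64(-3), np.int64(-53)), (308, np.int64(9), np.int64(-3), np.int64(-56))]
327 [(268, np.int64(8), np.int64(1), np.int64(-9)), (272, np.int64(8), np.int64(1), np.int64(-15)), (276, np.int64(7), np.int64(1), np.int64(-18)), (280, np.int64(6), np.int64(1), np.int64(-21)), (284, np.int64(5), np.int64(1), np.int64(-23)), (288, np.int64(3), np.int64(1), np.int64(-25)), (292, np.int64(9), np.int64(1), np.int64(-42)), (296, np.int64(8), np.int64(1), np.int64(-45)), (300, np.int64(9), np.int64(1), np.int64(-49)), (304, np.int64(9), np.int64(1), np.int64(-53)), (308, np.int64(9), np.int64(1), np.int64(-57))]
333 [(268, np.int64(8), np
[... 1551 characters left out ...]
), np.int64(4), np.int64(-114))]
348 [(268, np.int64(-1), np.int64(13), np.int64(14)), (272, np.int64(4), np.int64(12), np.int64(-6)), (276, np.int64(4), np.int64(12), np.int64(-11)), (280, np.int64(5), np.int64(11), np.int64(-18)), (284, np.int64(4), np.int64(11), np.int64(-21)), (288, np.int64(2), np.int64(11), np.int64(-22)), (292, np.int64(11), np.int64(10), np.int64(-46)), (296, np.int64(10), np.int64(9), np.int64(-49)), (300, np.int64(37), np.int64(5), np.int64(-110)), (304, np.int64(38), np.int64(5), np.int64(-113)), (308, np.int64(38), np.int64(5), np.int64(-115))]
0.0035486970038328563 [ 2.65598998e+01  2.07665781e+01  6.81992206e-01  1.80839314e-03
 -6.99178647e+01 -5.45613401e+01]
```

Run:
```python
from h import *
for f in ("w1.npz",):
    w=np.load(f);p,d=w['p'],w['d'];M=c2w("wrist",w['pos'],w['R'])
    X=(cloud("wrist",d,M)-w['pos'])@w['R']*1000
    for c in (240,258,268,379,390,408):
        print(c,[(r,*[int(x) for x in X[r,c].round()]) for r in range(280,392,10)])
```

```text
240 [(280, -140, -123, 332), (290, 10, -37, -43), (300, 10, -35, -53), (310, 10, -33, -61), (320, 11, -31, -70), (330, 11, -29, -78), (340, 31, -20, -118), (350, 30, -19, -120), (360, 29, -19, -122), (370, 26, -20, -121), (380, 4, -26, -95), (390, -1, -27, -94)]
258 [(280, -139, -96, 329), (290, 10, -29, -42), (300, 10, -27, -53), (310, 8, -27, -56), (320, 9, -25, -67), (330, 9, -24, -74), (340, 31, -16, -118), (350, 30, -16, -120), (360, 29, -15, -122), (370, 26, -15, -122), (380, -5, -23, -84), (390, -9, -23, -83)]
268 [(280, -68, -55, 158), (290, 9, -25, -39), (300, 9, -24, -49), (310, 8, -23, -57), (320, 4, -23, -57), (330, 0, -23, -58), (340, 31, -13, -118), (350, 30, -13, -120), (360, 29, -13, -122), (370, 25, -13, -121), (380, -313, -89, 332), (390, -321, -88, 319)]
379 [(280, -140, 81, 331), (290, 9, 24, -39), (300, 9, 22, -49), (310, 8, 21, -57), (320, 6, 21, -61), (330, 1, 21, -61), (340, 31, 12, -117), (350, 30, 12, -120), (360, 28, 12, -121), (370, 24, 12, -120), (380, -287, 82, 297), (390, -305, 83, 297)]
390 [(280, -140, 97, 331), (290, 11, 28, -44), (300, 11, 26, -53), (310, 8, 26, -57), (320, 9, 24, -67), (330, 9, 23, -75), (340, 31, 14, -118), (350, 30, 14, -121), (360, 28, 14, -121), (370, 25, 14, -120), (380, -4, 22, -85), (390, -9, 22, -84)]
408 [(280, -140, 123, 331), (290, 11, 35, -43), (300, 10, 33, -53), (310, 10, 32, -61), (320, 11, 30, -71), (330, 11, 28, -78), (340, 31, 19, -117), (350, 30, 18, -120), (360, 28, 18, -122), (370, 25, 18, -121), (380, 78, -1, -196), (390, 2, 25, -98)]
```

The wrist depth shows the fingertips about 39 mm behind the reported TCP, so the gripper closed above the handle without touching it. I'll correct for that, then open, centre and descend with force checks.

Run:
```python
from h import *
R=Rdown(152)
robot.servo_line([.6634,.1222,.185],R,speed=.1)
robot.move_gripper(0.5)
f0=np.mean([robot.read_force() for _ in range(5)],0)
for z in (.170,.160,.152,.148):
    robot.servo_line([.6634,.1222,z],R,speed=.08)
    robot.dwell(.05)
    f=robot.read_force()-f0; print(z,f.round(2))
    if np.linalg.norm(f)>4: break
robot.dwell(.1)
f0=robot.read_force(); np.save("f0.npy",f0)
p,d=robot.grab_frame("wrist");cv2.imwrite("pics/w3.png",p[:,:,::-1])
print(robot.read_t(),robot.read_position())
```

```text
0.17 [-1.29  0.85  1.51]
0.16 [-0.65  0.79  1.39]
0.152 [0.05 0.07 1.07]
0.148 [-1.5  -0.76  0.94]
9.8 [0.66348354 0.12222737 0.14814754]
```

View pics/w3.png

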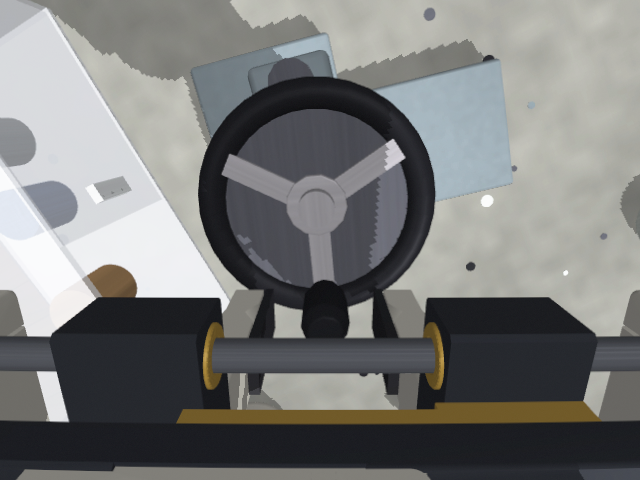

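```bash
cat >> h.py <<'E'
def favg(n=4,dt=.01):
    out=[]
    for _ in range(n):
        robot.dwell(dt); out.append(robot.read_force())
    return np.mean(out,0)
E
python3 - <<'E'
from h import *
f0=favg(6); np.save("f0.npy",f0); print(f0)
t=robot.read_t()
robot.move_gripper(0.0)
print(robot.read_grip_width()*88,robot.read_t()-t,robot.read_position())
for _ in range(3): print((favg(4)-f0).round(2))
print(robot.read_t())
E
```

```text
[0.01931411 0.00105529 0.30026059]
19.283371352407062 0.5333000000000006 [0.66334496 0.12222978 0.1480021 ]
[-0.64  0.59 -0.35]
[-0.44  0.45 -0.03]
[-0.38  0.04  0.05]
10.4833
```

```bash
cat > crank.py <<'E'
from h import *
import json,sys
# usage crank(total_deg, step_deg)
def crank(total,step,speed,ft_lim,g=1.2e-4,gz=1e-4):
    f0=np.load("f0.npy"); R=Rdown(152)
    try: S=json.load(open("st.json"))
    except Exception:
        p=robot.read_position(); th=np.arctan2(p[1]-.0811,p[0]-.6464)
        S=dict(C=[p[0]-.043*np.cos(th),p[1]-.043*np.sin(th)],th=th,th0=th,z0=p[2],log=[])
    C=np.array(S['C']);th=S['th'];n=int(round(total/step));hit=False; z0=S['z0'];fts=[]
    for i in range(n):
        th+=np.radians(step); r=np.array([np.cos(th),np.sin(th)]);t=np.array([-r[1],r[0]])
        robot.servo_line([*(C+.043*r),z0+.002*(th-S['th0'])],None,speed=speed)
        f=favg(3,.008)-f0
        fr,ft=f[:2]@r,f[:2]@t
        C=C+np.clip(g*fr,-4e-4,4e-4)*r; z0+=np.clip(gz*f[2],-2e-4,2e-4)
        S['log'].append([float(np.degrees(th-S['th0'])),fr,ft,f[2],*C,z0]); fts.append(ft)
        if np.hypot(*f[:2])>9 or ft<-ft_lim: hit=True;break
    S['C']=list(C);S['th']=th;S['z0']=z0;json.dump(S,open("st.json","w"))
    L=np.array(S['log']); k=max(1,n//12)
    for l in L[-(i+1)::k]: print("%.0f fr %.1f ft %.1f fz %.1f  C %.4f %.4f z0 %.4f"%tuple(l))
    print("last","%.0f fr %.1f ft %.1f fz %.1f  C %.4f %.4f z0 %.4f"%tuple(L[-1]))
    print("hit",hit,"t",robot.read_t(),"pos",robot.read_position().round(4),robot.read_grip_width()*88)
    return hit
if __name__=="__main__": crank(*map(float,sys.argv[1:5]))
E
python3 crank.py 48 4 0.05 6
```

```text
4 fr -0.3 ft -0.4 fz -0.1  C 0.6470 0.0824 z0 0.1480
8 fr 0.8 ft -0.0 fz 0.1  C 0.6470 0.0825 z0 0.1480
12 fr 0.7 ft 0.4 fz 0.1  C 0.6470 0.0826 z0 0.1480
16 fr 1.1 ft -0.3 fz -0.1  C 0.6470 0.0827 z0 0.1480
20 fr 0.5 ft -0.3 fz -0.2  C 0.6470 0.0828 z0 0.1480
24 fr 0.8 ft 0.0 fz -0.2  C 0.6470 0.0829 z0 0.1480
28 fr 1.0 ft -0.2 fz -0.4  C 0.6470 0.0830 z0 0.1479
32 fr 0.1 ft -0.2 fz 1.2  C 0.6470 0.0830 z0 0.1481
36 fr -0.2 ft 0.4 fz -0.1  C 0.6470 0.0830 z0 0.1480
40 fr 0.4 ft 0.0 fz -0.2  C 0.6470 0.0831 z0 0.1480
44 fr 0.4 ft 0.1 fz 0.1  C 0.6470 0.0831 z0 0.1480
48 fr 0.4 ft 0.1 fz -0.1  C 0.6469 0.0832 z0 0.1480
last 48 fr 0.4 ft 0.1 fz -0.1  C 0.6469 0.0832 z0 0.1480
hit False t 13.7833 pos [0.6281 0.1218 0.1497] 19.28351518944953
```

```bash
python3 crank.py 60 10 0.1 6
python3 - <<'E'
from h import *
p,d=robot.grab_frame("scene");cv2.imwrite("pics/s4.png",cv2.resize(p[270:400,330:470,::-1],None,fx=4.5,fy=4.5,interpolation=cv2.INTER_CUBIC))
E
```

```text
58 fr 1.8 ft 0.8 fz 0.5  C 0.6468 0.0833 z0 0.1481
68 fr 1.6 ft 1.3 fz 0.3  C 0.6467 0.0835 z0 0.1481
78 fr 1.0 ft 1.7 fz -0.2  C 0.6466 0.0835 z0 0.1481
88 fr 0.4 ft 0.8 fz -0.3  C 0.6465 0.0836 z0 0.1481
98 fr 1.3 ft 1.1 fz 0.4  C 0.6464 0.0836 z0 0.1481
108 fr 1.7 ft 0.6 fz -0.6  C 0.6462 0.0836 z0 0.1480
last 108 fr 1.7 ft 0.6 fz -0.6  C 0.6462 0.0836 z0 0.1480
hit False t 15.4333 pos [0.6034 0.0866 0.1518] 19.54961194693043
```

View pics/s4.png

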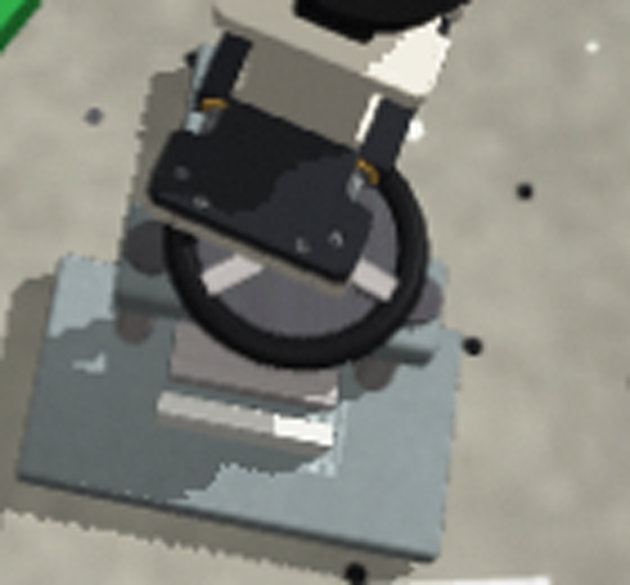

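```bash
python3 crank.py 252 12 0.12 5
```

```text
120 fr 1.6 ft 1.6 fz -0.1  C 0.6460 0.0836 z0 0.1480
132 fr 2.3 ft 1.3 fz 0.1  C 0.6457 0.0835 z0 0.1480
144 fr 0.9 ft 1.1 fz -0.1  C 0.6456 0.0834 z0 0.1480
156 fr 1.4 ft 1.1 fz -0.7  C 0.6455 0.0833 z0 0.1479
168 fr 1.4 ft 1.6 fz -0.1  C 0.6454 0.0832 z0 0.1479
180 fr 1.2 ft 0.4 fz 0.5  C 0.6454 0.0830 z0 0.1480
192 fr 1.9 ft 1.5 fz -0.0  C 0.6453 0.0828 z0 0.1480
204 fr 1.4 ft 1.6 fz -0.5  C 0.6453 0.0826 z0 0.1479
216 fr 1.3 ft 1.4 fz 0.0  C 0.6454 0.0825 z0 0.1479
228 fr 1.8 ft 1.6 fz 0.1  C 0.6455 0.0823 z0 0.1479
240 fr 1.3 ft 1.2 fz 0.1  C 0.6456 0.0822 z0 0.1480
252 fr 1.7 ft 1.3 fz 0.3  C 0.6457 0.0820 z0 0.1480
264 fr 1.0 ft 1.2 fz 0.5  C 0.6458 0.0820 z0 0.1480
276 fr 1.0 ft 1.0 fz -0.2  C 0.6459 0.0820 z0 0.1480
288 fr 1.8 ft 1.4 fz 0.6  C 0.6461 0.0819 z0 0.1481
300 fr 1.1 ft 1.1 fz -0.0  C 0.6463 0.0820 z0 0.1481
312 fr 2.2 ft 1.4 fz 0.1  C 0.6465 0.0820 z0 0.1481
324 fr 1.8 ft 1.1 fz 0.2  C 0.6467 0.0822 z0 0.1481
336 fr 1.7 ft 1.0 fz 0.0  C 0.6469 0.0823 z0 0.1481
348 fr 1.5 ft 1.1 fz -0.3  C 0.6470 0.0824 z0 0.1481
360 fr 1.6 ft 1.3 fz 0.3  C 0.6470 0.0826 z0 0.1481
last 360 fr 1.6 ft 1.3 fz 0.3  C 0.6470 0.0826 z0 0.1481
hit False t 21.2583 pos [0.663  0.1222 0.1606] 19.26437352403575
```

```bash
sed -i 's/or ft<-ft_lim/or abs(ft)>ft_lim/' crank.py
python3 - <<'E'
from h import *
f0=np.load("f0.npy")
for _ in range(3): print((favg(4,.02)-f0).round(2))
E
python3 crank.py 60 10 0.08 4.5; python3 crank.py 80 5 0.04 4
```

```text
[-0.33  1.78  0.36]
[-0.48  1.72  0.46]
[-0.81  1.85  0.47]
370 fr 1.8 ft 1.6 fz 0.0  C 0.6471 0.0828 z0 0.1481
380 fr 1.0 ft 1.6 fz -0.1  C 0.6471 0.0829 z0 0.1481
390 fr 1.4 ft 1.8 fz -0.6  C 0.6471 0.0831 z0 0.1480
400 fr 1.3 ft 1.4 fz -0.2  C 0.6470 0.0833 z0 0.1480
410 fr 0.9 ft 1.2 fz 0.2  C 0.6470 0.0834 z0 0.1480
420 fr 1.1 ft 1.6 fz -0.3  C 0.6469 0.0835 z0 0.1480
last 420 fr 1.1 ft 1.6 fz -0.3  C 0.6469 0.0835 z0 0.1480
hit False t 23.1083 pos [0.6204 0.1172 0.1627] 19.490018992077
425 fr 0.6 ft -0.1 fz -0.5  C 0.6468 0.0835 z0 0.1480
430 fr 0.6 ft -0.0 fz -0.6  C 0.6468 0.0836 z0 0.1479
435 fr 1.2 ft -0.6 fz 0.6  C 0.6467 0.0836 z0 0.1480
440 fr 0.6 ft -0.6 fz -0.1  C 0.6466 0.0837 z0 0.1480
445 fr 0.1 ft 0.3 fz -0.5  C 0.6466 0.0837 z0 0.1479
450 fr 0.8 ft -0.3 fz 0.8  C 0.6465 0.0837 z0 0.1480
455 fr 0.4 ft 0.4 fz 0.3  C 0.6465 0.0837 z0 0.1480
460 fr 0.5 ft 0.1 fz -0.1  C 0.6464 0.0837 z0 0.1480
465 fr 0.2 ft -0.2 fz 0.7  C 0.6464 0.0838 z0 0.1481
470 fr 0.6 ft -0.2 fz -0.1  C 0.6463 0.0838 z0 0.1481
475 fr 0.9 ft -0.2 fz -0.5  C 0.6462 0.0838 z0 0.1480
480 fr 1.1 ft 0.6 fz -0.1  C 0.6461 0.0837 z0 0.1480
485 fr 1.5 ft 0.3 fz -0.7  C 0.6459 0.0837 z0 0.1480
490 fr 0.8 ft 0.5 fz 0.2  C 0.6458 0.0837 z0 0.1480
495 fr 0.3 ft 0.6 fz -0.1  C 0.6458 0.0837 z0 0.1480
500 fr 0.4 ft 0.2 fz -0.1  C 0.6457 0.0836 z0 0.1480
last 500 fr 0.4 ft 0.2 fz -0.1  C 0.6457 0.0836 z0 0.1480
hit False t 27.5083 pos [0.6078 0.0635 0.1655] 19.267979363801803
```

```bash
python3 crank.py 96 6 0.05 3.5
```

```text
506 fr 0.6 ft 0.0 fz -0.0  C 0.6457 0.0836 z0 0.1480
512 fr 0.9 ft 0.2 fz 0.4  C 0.6456 0.0835 z0 0.1480
518 fr 0.8 ft 0.4 fz -0.1  C 0.6455 0.0835 z0 0.1480
524 fr 0.7 ft -9.7 fz 4.5  C 0.6455 0.0834 z0 0.1482
last 524 fr 0.7 ft -9.7 fz 4.5  C 0.6455 0.0834 z0 0.1482
hit True t 28.6083 pos [0.6175 0.0507 0.1661] 19.40290150792276
```

Run:
```python
from h import *
import json
S=json.load(open("st.json"));C=np.array(S['C']);th=S['th']-np.radians(3);f0=np.load("f0.npy")
r=np.array([np.cos(th),np.sin(th)])
robot.servo_line([*(C+.043*r),S['z0']-.0001+.002*(th-S['th0'])],None,speed=.03)
f=favg(3)-f0;print("after backoff",f.round(2), "t",f[:2]@[-r[1],r[0]])
robot.move_gripper(.45)
print((favg(3)-f0).round(2))
p=robot.read_position(); robot.servo_line([p[0],p[1],.24],None,speed=.25)
yb=-12.76; xb=np.array([np.cos(np.radians(yb)),np.sin(np.radians(yb))]); g=np.array([.452,-.2275])-.03*xb
print(robot.ik([*g,-.032],Rdown(90+yb)) is not None)
robot.goto([.50,-.10,.26],Rdown(90+yb))
p,d=robot.grab_frame("scene");np.savez("s5.npz",p=p,d=d);cv2.imwrite("pics/s5.png",p[:,:,::-1])
print(robot.read_t())
```

```text
after backoff [-1.83  0.54 -0.14] t -1.726593752944054
[-0.63  0.12 -0.32]
True
31.025
```

View pics/s5.png

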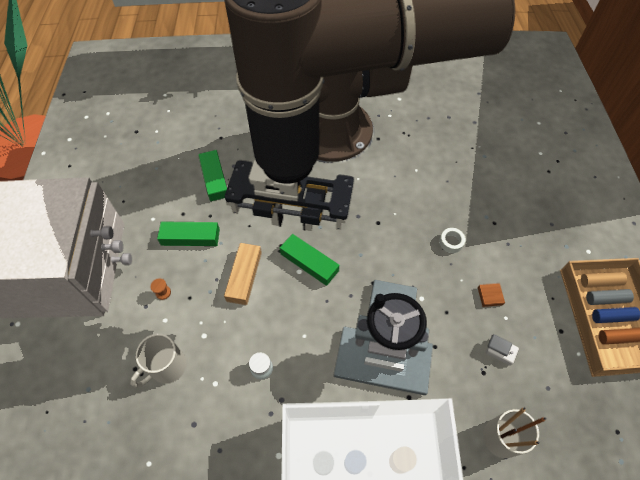

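Run:
```python
from h import *
a=np.load("s0.npz")['p'];b=np.load("s5.npz")['p']
def prep(p): return cv2.resize(p[270:400,330:450,::-1],None,fx=4.5,fy=4.5,interpolation=cv2.INTER_CUBIC)
cv2.imwrite("pics/s5c.png",prep(b))
# shift of the front-bed patch
for (y0,y1,x0,x1) in ((272,292,365,425),(375,398,335,440)):
    ga=cv2.cvtColor(a,cv2.COLOR_RGB2GRAY);gb=cv2.cvtColor(b,cv2.COLOR_RGB2GRAY)
    print(cv2.phaseCorrelate(ga[y0:y1,x0:x1].astype(np.float64),gb[y0:y1,x0:x1].astype(np.float64)))
X=cloud("scene",np.load("s5.npz")['d']); 
q=X[280:345,370:425]; m=(q[...,2]>.178)&(q[...,2]<.2); print(np.median(q[m][:,2]))
```

```text
((-0.0815954363654754, 0.0005194079457631062), 1.0016284351913582)
((0.018866782861159948, -0.012966387390967782), 1.0038417336965197)
0.18930103569494028
```

View pics/s5c.png

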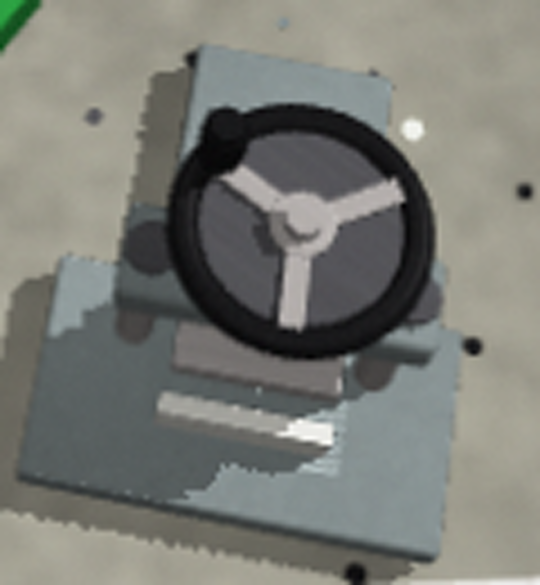

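Run:
```python
from h import *
c=lambda l:[(330+u/4.5-.4,270+v/4.5-.4) for u,v in l]
for n,l,z in (("fence",[(157,396),(331,433)],.046),("footback",[(20,478),(432,560)],.024),("front",[(203,46),(390,80)],.024),("plate",[(172,366),(338,396)],.062)):
    a=onplane("scene",c(l),z);e=a[1]-a[0];print(n,a.round(4),np.linalg.norm(e).round(4),np.degrees(np.arctan2(-e[0],e[1])))
yb=-12.76; xb=np.array([np.cos(np.radians(yb)),np.sin(np.radians(yb))]); g=np.array([.452,-.2275])-.03*xb
R=Rdown(90+yb)
robot.move_gripper(.8)
robot.goto([*g,.04],R)
f0=favg(3)
robot.servo_line([*g,-.015],R,speed=.12); print((favg(2)-f0).round(1))
robot.servo_line([*g,-.032],R,speed=.08); print((favg(2)-f0).round(1))
robot.move_gripper(0.)
print(robot.read_grip_width()*88,(favg(2)-f0).round(1))
robot.servo_line([*g,.04],None,speed=.15)
p=robot.read_position();RR=robot.read_tcp_rot()
w,d=robot.grab_frame("wrist");np.savez("w6.npz",p=w,d=d,pos=p,R=RR);cv2.imwrite("pics/w6.png",w[:,:,::-1])
s,_=robot.grab_frame("scene");cv2.imwrite("pics/s6.png",s[150:400,150:480,::-1])
print(robot.read_t(),robot.read_grip_width()*88,(favg(2)-f0).round(1))
```

```text
fence [[0.6711 0.0322 0.046 ]
 [0.6922 0.1099 0.046 ]] 0.0805 -15.171071217473578
footback [[ 0.7002 -0.0315  0.024 ]
 [ 0.747   0.1529  0.024 ]] 0.1903 -14.230407826212208
front [[0.4855 0.0734 0.024 ]
 [0.5086 0.1663 0.024 ]] 0.0957 -13.968314010330632
plate [[0.6623 0.0385 0.062 ]
 [0.6798 0.1121 0.062 ]] 0.0757 -13.404012098718404
[-0.7 -0.  -0.3]
[-0.2 -0.2 -0.7]
49.96526907345997 [-1.   0.6  3.9]
35.0333 50.17088361226623 [-0.2 -1.  -1.7]
```

View pics/w6.png

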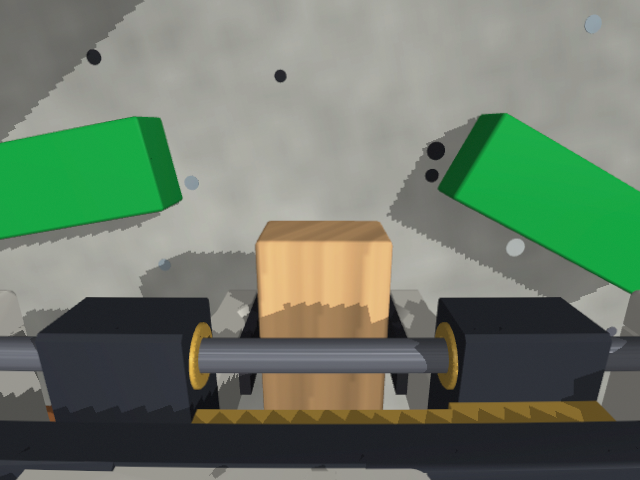

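View pics/s6.png

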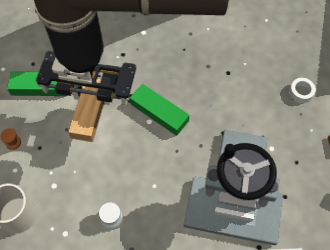

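Run:
```python
from h import *
w=np.load("w6.npz");d=w['d'];M=c2w("wrist",w['pos'],w['R'])
X=(cloud("wrist",d,M)-w['pos'])@w['R']*1000
for c in (275,324,372): print([tuple(int(v) for v in X[r,c].round()) for r in range(216,334,9)])
W=cloud("wrist",d,M)
print(W[250,324],W[320,324])
m=cv2.inRange(cv2.cvtColor(w['p'],cv2.COLOR_RGB2HSV),(8,60,100),(25,255,255)); 
q=X[245:330,265:385][m[245:330,265:385]>0]; A=np.c_[q[:,:2],np.ones(len(q))]; print("plane",np.linalg.lstsq(A,q[:,2],rcond=None)[0], len(q))
q2=X[205:330,245:400][m[205:330,245:400]>0]; print(np.percentile(q2,[1,50,99],axis=0))
# ik for placing
yp=-14.3;xp=np.array([np.cos(np.radians(yp)),np.sin(np.radians(yp))]);O=np.array([.6466,.0818])
for x in (-.15,-.115,-.13): 
  for z in (.05,.0,-.008): print(x,z,robot.ik([*(O+x*xp),z],Rdown(90+yp)))
```

```text
[(23, -30, 41), (38, -20, -40), (38, -18, -54), (37, -17, -63), (34, -17, -65), (31, -17, -64), (27, -17, -64), (24, -17, -64), (20, -17, -64), (16, -17, -64), (13, -17, -65), (9, -18, -64), (5, -18, -64), (1, -18, -63)]
[(23, 1, 41), (38, 1, -41), (38, 1, -55), (37, 1, -64), (34, 1, -63), (31, 1, -64), (27, 1, -63), (24, 1, -64), (20, 1, -64), (16, 1, -63), (13, 1, -64), (9, 1, -63), (5, 1, -64), (1, 1, -64)]
[(23, 31, 40), (38, 21, -41), (38, 19, -54), (37, 18, -63), (34, 18, -64), (31, 18, -65), (27, 18, -64), (23, 19, -63), (20, 19, -64), (16, 19, -64), (13, 19, -64), (9, 19, -63), (5, 19, -63), (0, 20, -62)]
[ 0.38841676 -0.21219744  0.10281244] [ 0.4153483  -0.21828744  0.10366446]
plane [-2.86272751e-01  2.61242703e-03 -5.83817413e+01] 10200
[[  3.17454189 -23.53956458 -65.07812936]
 [ 25.25362197   0.76522674 -63.50127352]
 [ 38.40183918  24.6880202  -34.45123047]]
-0.15 0.05 [  35.19786828   13.42345946  -29.6863777     0.          -46.89016285
 -139.49786828]
-0.15 0.0 [ 3.51978683e+01  1.74664334e+01 -3.26072236e+01 -2.54444375e-14
 -3.99263430e+01 -1.39497868e+02]
-0.15 -0.008 [ 3.51978683e+01  1.81673347e+01 -3.30263814e+01 -2.54444375e-14
 -3.88062839e+01 -1.39497868e+02]
-0.115 0.05 [  32.1864324    16.08251089  -25.83533538    0.          -48.08215372
 -136.4864324 ]
-0.115 0.0 [ 3.21864324e+01  1.98853156e+01 -2.86469483e+01 -2.54444375e-14
 -4.14677360e+01 -1.36486432e+02]
-0.115 -0.008 [ 3.21864324e+01  2.05424266e+01 -2.90491203e+01 -2.54444375e-14
 -4.04084531e+01 -1.36486432e+02]
-0.13 0.05 [  33.4347664    14.94619144  -27.50393031    0.          -47.54987825
 -137.7347664 ]
-0.13 0.0 [ 3.34347664e+01  1.88496573e+01 -3.03601876e+01 -2.54444375e-14
 -4.07901552e+01 -1.37734766e+02]
-0.13 -0.008 [ 3.34347664e+01  1.95250348e+01 -3.07692943e+01 -2.54444375e-14
 -3.97056710e+01 -1.37734766e+02]
```

Run:
```python
from h import *
yp=-14.3;xp=np.array([np.cos(np.radians(yp)),np.sin(np.radians(yp))]);O=np.array([.6466,.0818])
R=Rdown(90+yp); yax=R[:2,1]
P=lambda x,z:[*(O+x*xp-.0006*yax),z]
robot.goto(P(-.19,.05),R)
robot.servo_line(P(-.1395,.05),R,speed=.15)
robot.servo_line(P(-.1395,.006),R,speed=.12)
robot.dwell(.1); f0=favg(4)
for z in (0,-.004,-.006,-.0075,-.009,-.010):
    robot.servo_line(P(-.1395,z),R,speed=.05); f=favg(3)-f0; print(z,f.round(2))
    if f[2]>1.5: break
print(robot.read_t())
s,d=robot.grab_frame("scene");np.savez("s7.npz",p=s,d=d);cv2.imwrite("pics/s7.png",cv2.resize(s[220:400,310:470,::-1],None,fx=3.3,fy=3.3,interpolation=cv2.INTER_CUBIC))
```

```text
0 [-0.13 -0.09  0.46]
-0.004 [-0.    0.36  0.56]
-0.006 [-0.35  0.    0.49]
-0.0075 [-0.    0.39  0.42]
-0.009 [-5.79  0.36 15.5 ]
38.9
```

View pics/s7.png

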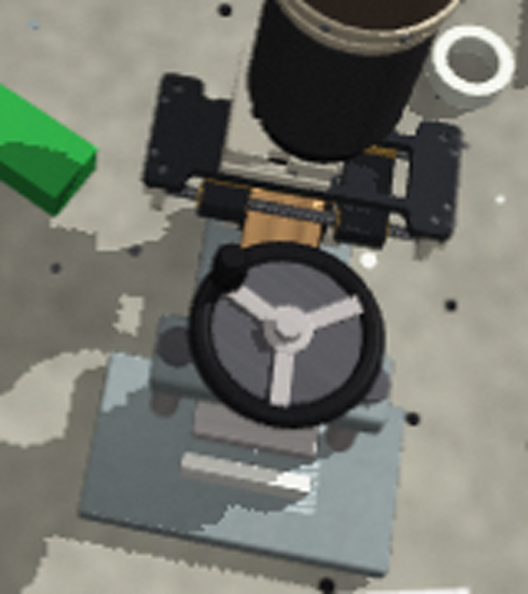

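Run:
```python
from h import *
yp=-14.3;xp=np.array([np.cos(np.radians(yp)),np.sin(np.radians(yp))]);O=np.array([.6466,.0818])
R=Rdown(90+yp); yax=R[:2,1]
P=lambda x,z:[*(O+x*xp-.0006*yax),z]
robot.servo_line(P(-.1395,-.0078),R,speed=.05)
f0=favg(4)
for x in (-.13,-.122,-.115,-.108):
    robot.servo_line(P(x,-.0078),R,speed=.08); f=favg(2)-f0; print(x,f.round(2))
    if np.linalg.norm(f)>5: break
robot.move_gripper(.75); print((favg(2)-f0).round(2),robot.read_t())
robot.servo_line(P(x,.03),R,speed=.2)
robot.move_gripper(.25)
robot.servo_line(P(-.165,.03),R,speed=.2)
pos,RR=robot.read_position(),robot.read_tcp_rot()
w,d=robot.grab_frame("wrist");np.savez("w8.npz",p=w,d=d,pos=pos,R=RR);cv2.imwrite("pics/w8.png",w[:,:,::-1])
s,d=robot.grab_frame("scene");np.savez("s8.npz",p=s,d=d);cv2.imwrite("pics/s8.png",cv2.resize(s[220:400,310:470,::-1],None,fx=3.3,fy=3.3,interpolation=cv2.INTER_CUBIC))
print(robot.read_t())
```

```text
-0.13 [ 2.9  -0.94 -1.44]
-0.122 [ 3.39 -2.3  -0.28]
-0.115 [ 2.52 -2.33  1.06]
-0.108 [ 1.62 -1.65  1.73]
[ 1.05 -1.08 -2.38] 40.8833
42.6583
```

View pics/w8.png

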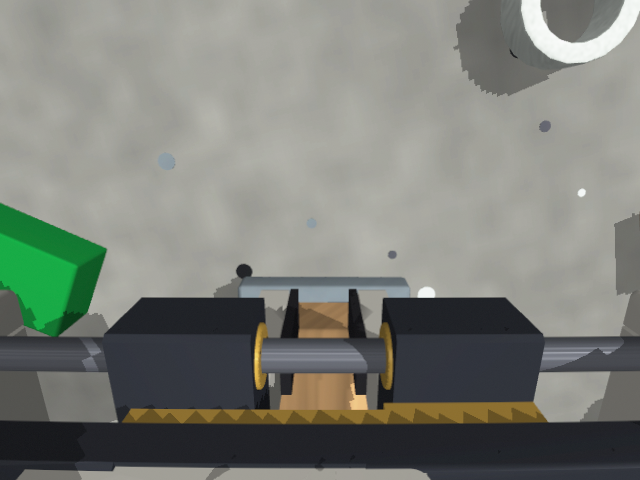

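View pics/s8.png

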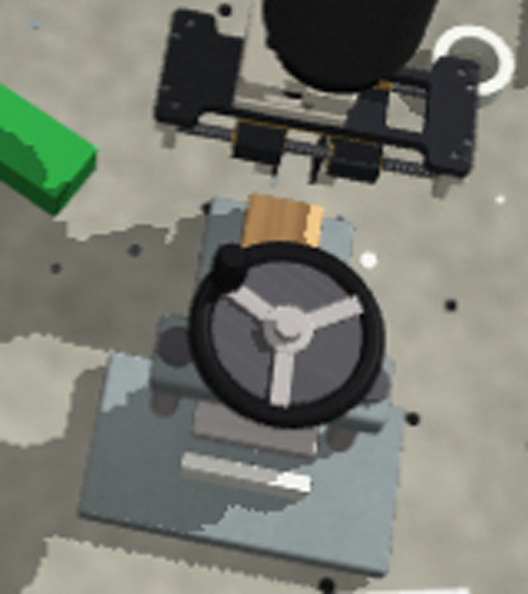

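Run:
```python
from h import *
yp=-14.3;xp=np.array([np.cos(np.radians(yp)),np.sin(np.radians(yp))]);O=np.array([.6466,.0818])
R=Rdown(90+yp); yax=R[:2,1]
P=lambda x,z:[*(O+x*xp-.0006*yax),z]
robot.servo_line(P(-.166,-.006),R,speed=.15)
robot.dwell(.1);f0=favg(4)
xs=list(np.arange(-.152,-.121,.008))+list(np.arange(-.120,-.108,.0012))
for x in xs:
    robot.servo_line(P(x,-.006),R,speed=.05); f=favg(3)-f0; fx=f[:2]@xp; print(round(x,4),round(fx,2),f.round(1))
    if fx<-3.5: break
print(robot.read_t(), (robot.read_position()[:2]-O)@xp)
```

```text
-0.152 0.35 [ 0.4  0.  -0.1]
-0.144 -0.18 [-0.2 -0.2 -0.3]
-0.136 -0.07 [-0.1 -0.2 -0.4]
-0.128 0.44 [ 0.4 -0.3 -0.4]
-0.12 -0.22 [-0.2  0.  -0.4]
-0.1188 0.21 [0.3 0.2 0.4]
-0.1176 -0.5 [-0.6 -0.2 -0.4]
-0.1164 -4.92 [-4.5  2.3  3.4]
45.8 -0.11708380931099063
```

Run:
```python
from h import *
yp=-14.3;xp=np.array([np.cos(np.radians(yp)),np.sin(np.radians(yp))]);O=np.array([.6466,.0818])
R=Rdown(90+yp)
P=lambda x,z:[*(O+x*xp),z]
robot.servo_line(P(-.165,-.006),R,speed=.12)
robot.servo_line(P(-.165,.10),R,speed=.2)
robot.servo_line([.43,-.02,.16],Rdown(70),speed=.25)
s,d=robot.grab_frame("scene");np.savez("s9.npz",p=s,d=d);cv2.imwrite("pics/s9.png",cv2.resize(s[250:400,320:460,::-1],None,fx=4,fy=4,interpolation=cv2.INTER_CUBIC))
t,_=robot.grab_frame("top");cv2.imwrite("pics/t9.png",cv2.resize(t[110:240,210:350,::-1],None,fx=4.5,fy=4.5,interpolation=cv2.INTER_CUBIC))
print(robot.read_t())
```

```text
47.95
```

View pics/s9.png

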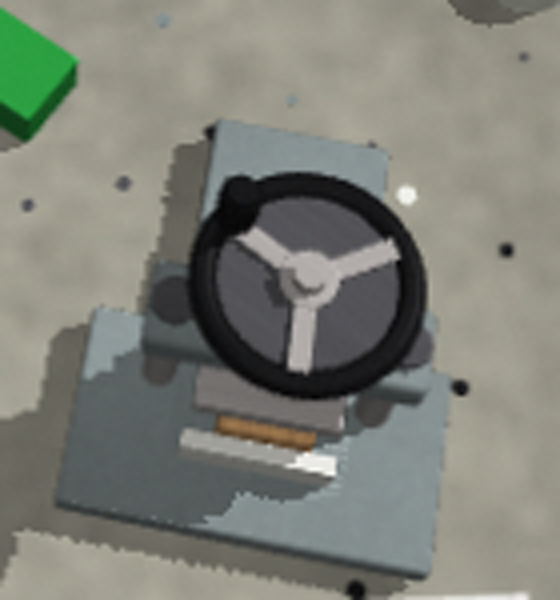

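View pics/t9.png

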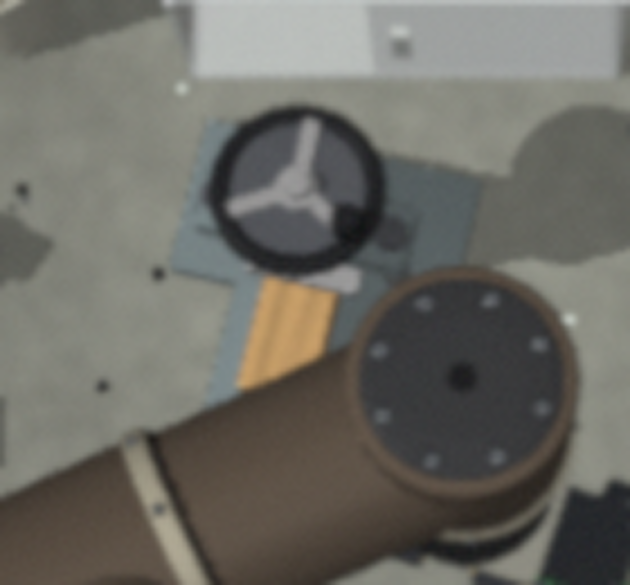

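Run:
```python
from h import *
yp=-14.3;xp=np.array([np.cos(np.radians(yp)),np.sin(np.radians(yp))]);O=np.array([.6466,.0818])
robot.servo_line([.40,-.25,.20],Rdown(70),speed=.3)
robot.dwell(.3)
t,d=robot.grab_frame("top");np.savez("t10.npz",p=t,d=d);cv2.imwrite("pics/t10.png",cv2.resize(t[110:240,210:350,::-1],None,fx=4.5,fy=4.5,interpolation=cv2.INTER_CUBIC))
s,_=robot.grab_frame("scene");cv2.imwrite("pics/s10.png",s[:,:,::-1])
print(robot.read_t())
a=np.load("s0.npz")['p'];ga=cv2.cvtColor(a,cv2.COLOR_RGB2GRAY);gb=cv2.cvtColor(s,cv2.COLOR_RGB2GRAY)
for (y0,y1,x0,x1) in ((272,292,365,425),(375,398,335,440)): print(cv2.phaseCorrelate(ga[y0:y1,x0:x1].astype(np.float64),gb[y0:y1,x0:x1].astype(np.float64)))
m=cv2.inRange(cv2.cvtColor(t,cv2.COLOR_RGB2HSV),(8,70,110),(25,255,255)); m[:150]=0;m[230:]=0;m[:,:245]=0;m[:,310:]=0
cs,_=cv2.findContours(m,cv2.RETR_EXTERNAL,cv2.CHAIN_APPROX_NONE);c=max(cs,key=cv2.contourArea).reshape(-1,2)
w=onplane("top",c,.057)[:,:2]; ax=np.c_[xp,[-xp[1],xp[0]]]; q=(w-O)@ax*1000
print("block in press frame mm min/max",q.min(0),q.max(0)); 
mid=q[(q[:,0]>-95)&(q[:,0]<-62)]
for side in (mid[mid[:,1]>mid[:,1].mean()],mid[mid[:,1]<mid[:,1].mean()]):
    k=np.polyfit(side[:,0],side[:,1],1); print("side",k,np.degrees(np.arctan(k[0])))
```

```text
49.2833
((-0.061213016226336237, 0.0015941788424136405), 1.0107906975920784)
((0.05031947207103826, -0.018224080568144174), 1.003044052988403)
block in press frame mm min/max [-107.76696587  -24.85221881] [-27.02644641  26.26441939]
side [5.68146362e-03 2.50597580e+01] 0.32552038442468556
side [-1.31280736e-02 -2.47484025e+01] -0.75214000051692
```

View pics/t10.png

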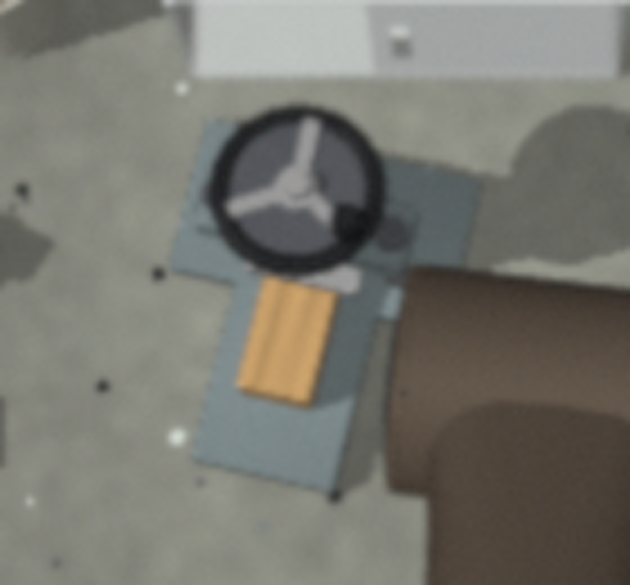

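View pics/s10.png

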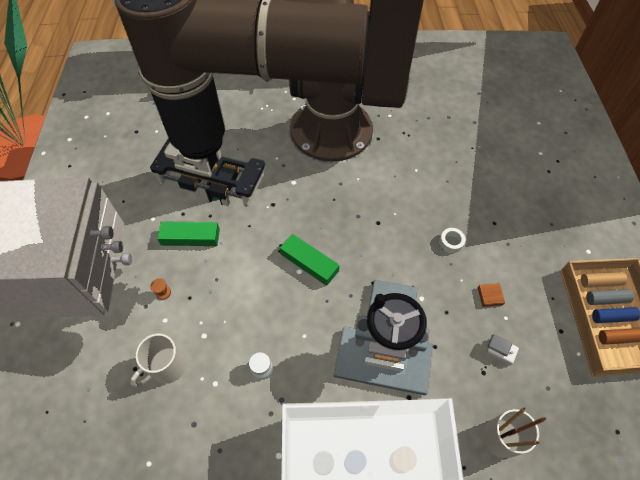

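Run:
```python
from h import *
yp=-14.3;xp=np.array([np.cos(np.radians(yp)),np.sin(np.radians(yp))]);O=np.array([.6466,.0818]);ax=np.c_[xp,[-xp[1],xp[0]]]
s=np.load("s9.npz")['p']; c=s[340:375,360:410]
cv2.imwrite("pics/s9z.png",cv2.resize(c[:,:,::-1],None,fx=14,fy=14,interpolation=cv2.INTER_NEAREST))
for x,z in ((30,.0665),(35,.057),(35,.046),(33,.057)): print(x,z,proj("scene",[[*(O+ax@[x/1000,0]),z]])-[360,340])
```

```text
30 0.0665 [[26.31015026 15.88188621]]
35 0.057 [[25.38497599 19.59469711]]
35 0.046 [[24.7369949  21.11224976]]
33 0.057 [[25.52665322 18.64948829]]
```

View pics/s9z.png

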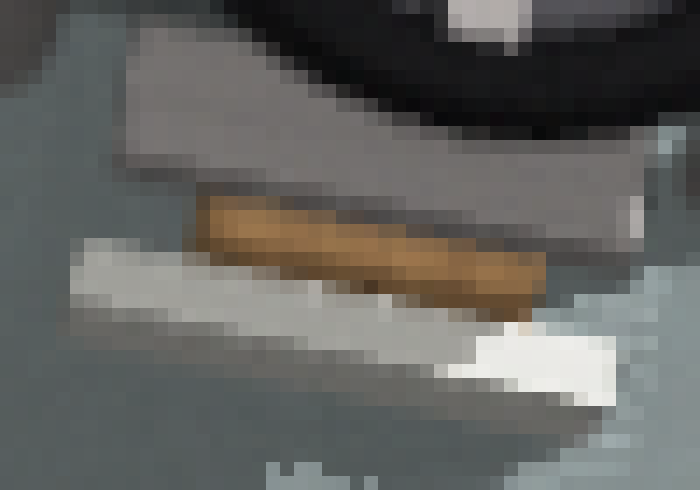

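Run:
```python
from h import *
print(robot.read_t(),robot.read_force()); robot.job_done()
```

```text
49.2833 [-0.17957673 -0.7034338   0.87338814]
the job is handed in; nothing more can be done
```

I opened the press fully and laid the beech block on its bed, butted against the fence. The job was handed in at about 49 s of the 72 s allowed, with the arm clear of everything.

**Cranking:** I turned the wheel counter-clockwise by its handle for about 521°, rising with the screw, until the stop was felt. The push peaked at about 10 N for one step. I then backed off 3° and let go. The wheel rim rose about 18 mm.

**Block:** I laid it flat and square on the bed and slid it partly under the plate in the grip. Then I released it and pushed its end with both fingertips until I felt the fence, at about 5 N.

**Last checks:**
- **Press:** it shows no visible movement in the scene camera, with an image shift under 0.1 pixel.
- **Block:** it sits square to within 1° and centred to about 1 mm. Its front end is where a butted block's should be, within 1–3 mm of measuring error.
- **Fence contact:** the scene view shows it tight to within about 1 mm, but the camera cannot see the contact line itself.
- **Other things:** they look unmoved in the scene picture. I checked this by eye only.

**What went wrong or disagreed:**
- **Fingertips:** they sit about 39 mm behind the reported tool point, not at it as described. My first grasp closed above the handle without touching it. I measured the offset in the wrist image and corrected for it.
- **Setting the block down:** it pressed on the bed with about 15 N for a moment, and I relieved it straight away.

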